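Pump up the vacuum clamp on a carving blank

TASK

Push the wooden blank that lies on the vacuum clamp away from you until its long side sits flush against the aluminium stop rail, then pump the black plunger with full strokes, letting it spring right up each time, until the green indicator pin stands fully out with its brass foot showing. Only push and press with the fingertips: do not lift the blank, do not touch the pin, and leave the other things on the bench undisturbed.

Things in the scene. Friction and masses are not known exactly. Their poses are not given: they have to be found in the camera images.
- clamp: vacuum clamp fixed to the bench: grey plate 190x335 mm, top 18 mm above the bench, stop rail along its far edge, blue pump housing (158x54 mm, top 58 mm above the bench, middle at x -12, y -128 mm) along its right end. Origin on the bench under the plate's middle; x across the plate to the stop rail (away from the robot, turned up to 0.3 rad), y along the rail to the left, z up
- stop_face (a point): middle of the aluminium stop rail's near face, at x 75, y 45 mm in the clamp's frame, 29 mm above the bench; the face looks to the clamp's -x; axes as the clamp's. Rail 210 mm long, top 40 mm above the bench
- blank_center (a point): centre of the loose wooden blank, 85 (its x) by 200 (y) by 45 mm high (z), 0.4 to 0.85 kg, lying on the plate, centre 40.5 mm above the bench. Starts 28 to 57 mm short of the stop and up to 0.12 rad askew; its centre belongs 42.5 mm in front of the stop's face, within 35 mm of the rail's middle sideways. Slides with about 2 to 6 N
- plunger (a joint): travel of the spring plunger, m: 0 up, 0.025 fully down on its stop (needs about 13 N; it springs up by itself). A stroke of 22 mm or more, let up again to within 3 mm, lifts the pin 6 mm (the first stroke 0 to 9 mm); short strokes do not advance it
- plunger_top (a point): centre of the flat top, 41 mm across, of the plunger's black mushroom head, at x 15, y -128 mm in the clamp's frame; 103 mm above the bench when up, 78 mm when fully down
- pin (a joint): how far the green indicator pin has come out, m: starts at 0 to 0.014, fully out is about 0.033, where it stops rising (more strokes then do no harm). It rises as the plunger goes down and stays up
- pin_tip (a point): top of the green indicator pin, 10 mm thick, at x -62, y -128 mm in the clamp's frame (77 mm from the plunger, on the robot's side); 60 mm above the bench with its joint at 0, 93 mm when fully out, where 6 mm of its brass foot show between the green (26 mm) and the steel collar. Not to be touched
- masking_tape: bystander, not to be disturbed: roll of cream masking tape lying flat, 100 mm across, 25 mm high; origin at the middle of its underside
- tape_measure: bystander, not to be disturbed: yellow and black pocket tape measure, 31x84x60 mm; origin at the middle of its underside
- sanding_block: bystander, not to be disturbed: cork sanding block, 57x87x29 mm; origin at the middle of its underside
- oil_dropper: bystander, not to be disturbed: small brown bottle with black dropper top, 33 mm across, 102 mm high; origin at the middle of its underside
- offcut: bystander, not to be disturbed: small timber offcut, 45x70x22 mm; origin at the middle of its underside

How it is judged:
On the way, in this order (a step that is already met when the one before it is completed fails the run):
1. the blank is pushed flush against the stop rail (x of blank_center in the frame of clamp above 0.0285 m and y of blank_center in the frame of clamp between 0.01 and 0.08 m and angle between the x axis of blank_center and the x axis of clamp, either way round below 0.05 rad and z of blank_center in the frame of clamp below 0.0445 m), for 0.2 s.
2. the plunger is pumped until the pin is fully out (value of joint pin above 0.03 m), for 0.2 s.
At the end, for the whole second after the job is handed in: the blank lies on the plate against the stop rail (within 4 mm, parallel within 0.05 rad, and within 35 mm of the rail's middle), at rest; the pin is out by more than 30 mm; the plunger is up again (within 3 mm) (all of step 1 and value of joint pin above 0.03 m and value of joint plunger below 0.003 m and linear speed of blank below 0.01 m/s); the robot touches nothing.
It fails at once if the blank is lifted off the plate (z of blank_center in the frame of clamp above 0.052 m).
It fails at once if the indicator pin is touched or pulled by the robot (contact force between any of the arm, the fingers and pin above 1 N).
It fails at once if a bystander is moved by more than 25 mm (distance of any of masking_tape, tape_measure, sanding_block, oil_dropper, offcut from where it was at the start of the episode above 0.025 m).
It also fails if it takes over 58 s, if anything falls off the work surface, if the arm or the gripper's body presses on something with over 40 N, if the wrist force passes 120 N, or if a joint passes its speed limit or range.

ROBOT

A 6-joint arm with a two-finger parallel gripper is mounted at the origin on a cart in front of the work surface, level with it; the furniture and walls round the work are solid. World frame = base frame: x ahead of the robot, y to its left, z up, the work surface at z = 0. Lengths are in m, angles in rad, forces in N, time in s.
With the tool pointing down it reaches from about 0.225 to 0.875 m from the base axis. Payload 3.4 kg.
Tool frame: the origin (TCP) lies at the very end of the fingers, on their centre line; the grasp point (between the pads) lies 19 mm behind it; z points along the fingers, y is the direction in which the jaws open and shut (so a half turn about z gives the same grasp; the last joint's range is limited). The gripper opens to 85 mm and grips with 20 to 120 N. Pads are 22 mm wide; open, the fingers measure 114 mm over their backs; the gripper's body (76 mm by 85 mm) begins 54 mm behind the grasp point. The pads swing forward as they close: fully open they stand 13 mm farther back than shut.
Start: joints at [1.038, 0.276, 1.505, -0, 1.361, -0.121], TCP at [0.23, 0.527, 0.231] pointing down, gripper open.
Joint ranges: [-2.89, 2.89], [-0.75, 2.08], [0.22, 2.7], [-1.18, 4.32], [0.11, 2.71], [-2.7, 2.7]. Speed limits (rad/s): [2.57, 2.57, 3.14, 3.14, 3.14, 3.14].

INTERFACE

Orientations are given as a unit quaternion [w, x, y, z].
In Python, from rig import telemetry, imaging, manip, finder gives the robot as it stands.
- The arm moves only by the tool arm_command, never from a script. Its argument "steps" is a list of rows, each a list of 3 entries, a list of its own where there are three numbers: the turn, a rotation vector about the world's x, y, z in rad, then the shift along the world's x, y, z in mm, then the closure in counts, from 0 (fully open) to 255 (shut). In form: [[[rx, ry, rz], [dx, dy, dz], grip], ...]. A call has 1 to 20 rows; each row shifts and turns the commanded pose from where the row before left it; what a row does not reach is not made up. A row lasts 1/8 s, in which the tool goes at most 62.5 mm and 10.7 degrees, less where a joint would pass 70% of its speed; a pose out of reach is approached as far as the arm can. A call is refused whole if a number of a shift passes 62.5 or a number of a turn 0.188, either way. A call with a gripper value outside its range is refused whole. The fingers move at their own pace and stop on an object; "newtons" is the grip in N (left out, the last holds). Time passes only in rows, so rows that do not move let the fingers close. It gives the time, the measured TCP pose, the force and the opening at its end, in the units of the state.
- telemetry.get_state(): the state, without advancing time (a new reading comes with each control period).
- imaging.get_image(name): name is "scene" or "top" or "wrist"; returns the picture (420x560x3 uint8, blue, green, red); there is no depth.
- imaging.camera_params(name): a dict with "intrinsics" (3x3 intrinsics, pixels), "R" (3x3) and "t" (3): a world point X has camera coordinates R X + t. Camera axes: x right, y down, z forward; pixel columns grow to the right and rows downward; lengths in m; the calibration is good to about 2 mm. A picture is of the moment at which its call begins: read the wrist's pose just before it. camera_params takes no time and is no camera call; for the wrist camera it gives the pose at the moment of the call.
- manip.sign_off(): hands the job in, once; it reports no verdict.
Trained networks look in the newest picture that a camera, given by its name, has taken for a name from the list of things; names that differ only in an ending like _2 or _b are one class to them, and where a whole thing is asked for, a point or a joint stands for the part that bears it (a point fixed in the world has none). Each returns a list of dicts, best first, with "score" (0 to 1); they miss things now and then, are a little off and sometimes report something else, mostly with a low value. They report only what shows in the picture. A call takes as long as a camera call.
- finder.cut_out(camera, thing): "pixels" (420x560 bool, what is visible of it) and "extent" ([left, top, width, height] in pixels, round what is visible of it).
The state is a dict: "clock": time; "qpos": joint angles; "qd": joint speeds; "effort": joint torques, N m; "position": TCP position; "ee_rot": TCP orientation; "contact_force": force on the tool from outside, world axes, zero at the start; "moment": the same for the moment, N m; "width": finger opening in m.
Only numpy, scipy, OpenCV 4.12 (cv2) and the standard library are available. Lean on these libraries where they do the work, as an engineer would, in place of code of your own. Each camera call takes 0.05 s, during which the arm holds its last target.

## Working session

There is one attempt and no reset: what is moved stays moved. The work goes in short steps, Python scripts to look and compute and a tool call to move; the robot and the scene stay as the last step left them, time stands still between calls to the robot, and variables do not carry over. Pictures are saved under pics/ and viewed, and the job is handed in when it is done.

Besides the shell and the picture viewer there is one more tool, called after ">>>" by a JSON object that holds its "fn" and its "kwargs", one argument or row to a line. arm_command: Moves the arm, as the interface text tells. Its arguments: {"type":"object","properties":{"steps":{"type":"array"},"newtons":{"type":"number"}},"required":["steps"]}

```bash
mkdir -p pics; ls; python3 - <<'E'
from rig import telemetry, imaging, manip, finder
import cv2
s=telemetry.get_state();print(s)
for n in ["scene","top"]:
    im=imaging.get_image(n);cv2.imwrite(f"pics/{n}0.png",im)
    p=imaging.camera_params(n);print(n,p)
E
```

```text
pics
{'clock': 0.0, 'qpos': array([ 1.03802236e+00,  2.76585340e-01,  1.50617454e+00,  1.00116359e-05,
        1.36072161e+00, -1.20999551e-01]), 'qd': array([-5.63896542e-04, -4.63535575e-05, -1.77443002e-03,  1.11199218e-03,
       -1.27383875e-03,  7.92033264e-04]), 'effort': array([-4.04038537e-04, -4.16769755e+01, -2.45803607e+01, -1.41987284e-04,
        1.07012299e-02,  2.08104586e-05]), 'position': array([0.2298516 , 0.52645208, 0.23042874]), 'ee_rot': array([-3.07884956e-04,  2.04436646e-01,  9.78879342e-01, -8.92837134e-04]), 'contact_force': array([-0.1766673 ,  0.03134673, -0.43900125]), 'moment': array([ 0.0353234 , -0.02259046, -0.01817641]), 'width': 0.08527407338572765}
scene {'intrinsics': array([[439.47349619,   0.        , 281.8432314 ],
       [  0.        , 439.47349619, 210.62056999],
       [  0.        ,   0.        ,   1.        ]]), 'R': array([[ 0.92547883, -0.37833063,  0.01883782],
       [-0.25851568, -0.66717053, -0.69860799],
       [ 0.27687284,  0.64167703, -0.71525661]]), 't': array([-0.50744377,  0.22864177,  0.92664537])}
top {'intrinsics': array([[481.18058774,   0.        , 277.27760536],
       [  0.        , 481.18058774, 219.06562297],
       [  0.        ,   0.        ,   1.        ]]), 'R': array([[-0.01385121, -0.99977192, -0.01625564],
       [-0.99188751,  0.01579283, -0.1261339 ],
       [ 0.12636186,  0.01437666, -0.99188003]]), 't': array([0.03609778, 0.59347132, 1.19261339])}
```

View pics/scene0.png

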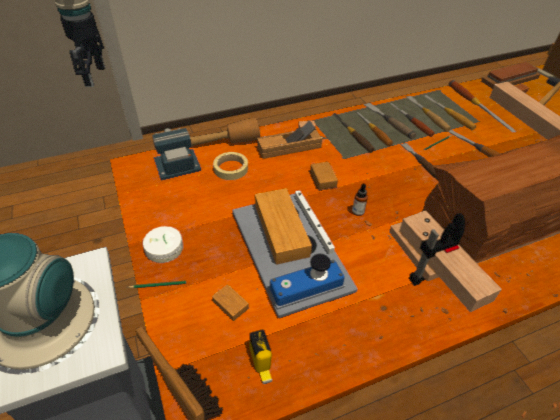

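View pics/top0.png

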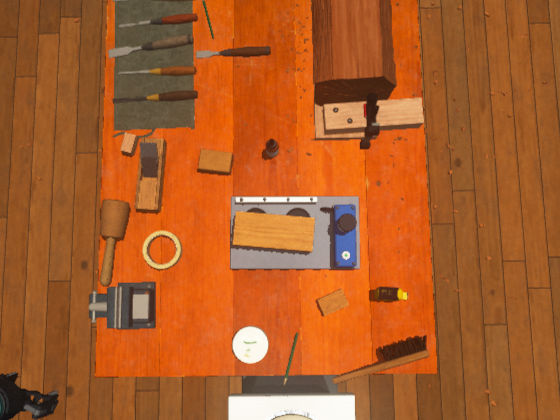

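```bash
cat > h.py <<'E'
from rig import telemetry, imaging, manip, finder
import cv2, numpy as np
def ray(n,u,v,z,p=None):
    p=p or imaging.camera_params(n);K,R,t=p['intrinsics'],p['R'],p['t']
    d=R.T@np.linalg.inv(K)@np.array([u,v,1.]);c=-R.T@t
    return c+d*(z-c[2])/d[2]
def proj(n,X,p=None):
    p=p or imaging.camera_params(n);x=p['intrinsics']@(p['R']@np.asarray(X).reshape(-1,3).T+p['t'][:,None]);return (x[:2]/x[2]).T
E
python3 - <<'E'
from h import *
np.set_printoptions(precision=4,suppress=True)
out={}
for n in ["top","scene"]:
    im=imaging.get_image(n)
    vis=im.copy()
    for k,th in enumerate(["clamp","blank_center","plunger_top","pin_tip"]):
        for r in finder.cut_out(n,th)[:1]:
            m=r['pixels'];out[n+th]=m
            ys,xs=np.nonzero(m)
            print(n,th,r['score'],r['extent'],xs.mean(),ys.mean(),m.sum())
            q=cv2.minAreaRect(np.c_[xs,ys].astype(np.float32));print(cv2.boxPoints(q).tolist())
            c,_=cv2.findContours(m.astype(np.uint8),0,2);cv2.drawContours(vis,c,-1,[(255,0,0),(0,255,0),(255,255,0),(255,0,255)][k],1)
    c=vis[170:290,210:380] if n=="top" else vis[170:320,220:370]
    cv2.imwrite(f"pics/m_{n}.png",cv2.resize(c,None,fx=4,fy=4,interpolation=cv2.INTER_NEAREST))
np.savez("masks.npz",**out)
E
```

```text
top clamp 0.79 [231.4, 198.1, 128.4, 73.8] 304.46208604147324 233.42788610337357 6462
[[229.86737060546875, 196.77635192871094], [358.8660583496094, 194.6957244873047], [360.05462646484375, 268.38623046875], [231.05593872070312, 270.46685791015625]]
top blank_center 0.56 [233.0, 213.2, 83.6, 40.3] 273.69974646867075 231.77978993118435 2761
[[232.33631896972656, 245.74310302734375], [235.30958557128906, 211.05511474609375], [314.89630126953125, 217.8768310546875], [311.92303466796875, 252.5648193359375]]
top plunger_top 0.65 [337.8, 217.6, 18.3, 13.7] 346.6045454545455 222.89545454545456 220
[[339.0, 215.0], [354.0, 215.0], [354.0, 231.0], [339.0, 231.0]]
top pin_tip 0.29 [264.2, 137.9, 10.1, 19.1] 271.7710843373494 148.03012048192772 166
[[266.0, 140.0], [277.0, 140.0], [277.0, 156.0], [266.0, 156.0]]
scene clamp 0.86 [230.7, 190.1, 126.5, 129.6] 295.5390177764387 263.00301295570955 6638
[[230.6556396484375, 210.30780029296875], [308.3883056640625, 176.74139404296875], [357.66259765625, 290.8502197265625], [279.929931640625, 324.4166259765625]]
scene blank_center 0.93 [256.6, 188.4, 52.1, 75.1] 281.58727810650885 226.1601331360947 2704
[[250.71466064453125, 195.17568969726562], [287.98016357421875, 182.27609252929688], [313.006591796875, 254.57464599609375], [275.7410888671875, 267.4742431640625]]
scene plunger_top 0.62 [312.0, 252.7, 21.4, 20.7] 319.8938053097345 263.12389380530976 339
[[306.348388671875, 259.1573486328125], [323.1573486328125, 248.6517333984375], [333.94384765625, 265.91015625], [317.1348876953125, 276.415771484375]]
```

View pics/m_top.png

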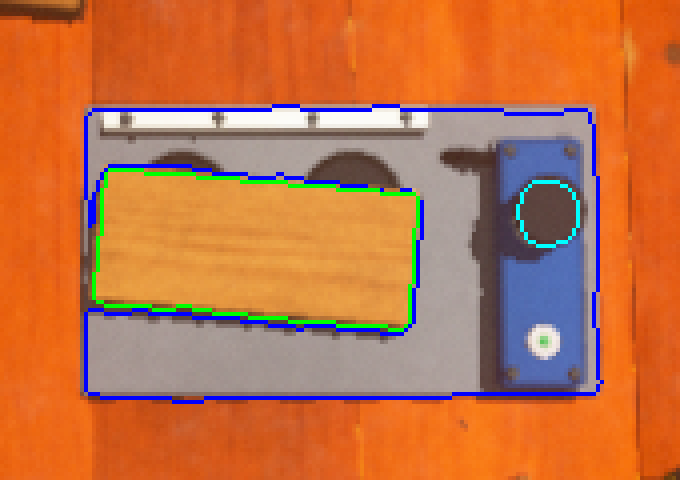

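View pics/m_scene.png

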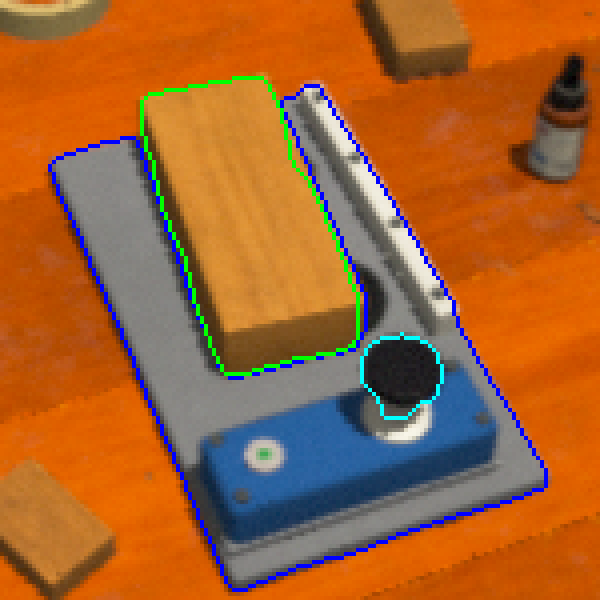

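```bash
cat > fit.py <<'E'
from h import *
from scipy.optimize import least_squares
T=lambda a:(210+a[0]/4,170+a[1]/4); S=lambda a:(220+a[0]/4,170+a[1]/4)
def tf(p,L): c,s=np.cos(p[2]),np.sin(p[2]);L=np.asarray(L,float);return np.c_[p[0]+c*L[:,0]-s*L[:,1],p[1]+s*L[:,0]+c*L[:,1],L[:,2]]
def fit(obs,p0):
    def f(p): return np.concatenate([(proj(n,tf(p,[l]))[0]-uv) for n,l,uv in obs])
    r=least_squares(f,p0,loss='soft_l1');print(r.x,np.round(r.fun.reshape(-1,2),1).tolist());return r.x
E
python3 - <<'E'
from fit import *
np.set_printoptions(precision=4,suppress=True)
o=[("top",(.015,-.128,.103),T((548,213))),("top",(-.062,-.128,.060),T((543,342))),
("top",(.095,.1675,.018),T((85,107))),("top",(.095,-.1675,.018),T((595,107))),("top",(-.095,-.1675,.018),T((600,397))),("top",(-.095,.1675,.018),T((84,397))),
("scene",(.015,-.128,.103),S((402,368))),("scene",(-.062,-.128,.060),S((264,454))),
("scene",(-.095,.1675,.018),S((50,163))),("scene",(-.095,-.1675,.018),S((232,580))),("scene",(.095,-.1675,.018),S((547,475)))]
p=fit(o,[.5,0,0])
b=[("top",(.0425,.1,.0225),T((108,167))),("top",(.0425,-.1,.0225),T((422,192))),("top",(-.0425,-.1,.0225),T((410,330))),("top",(-.0425,.1,.0225),T((93,302))),
("scene",(-.0425,.1,.0225),S((143,97))),("scene",(.0425,.1,.0225),S((265,77))),("scene",(-.0425,-.1,.0225),S((224,333))),("scene",(.0425,-.1,.0225),S((360,308)))]
b=[(n,(l[0],l[1],.063),u) for n,l,u in b]
q=fit(b,[.5,0,0])
c,s=np.cos(p[2]),np.sin(p[2]);d=q[:2]-p[:2]
print("blank in clamp",c*d[0]+s*d[1],-s*d[0]+c*d[1],q[2]-p[2])
for nm,l in dict(plunger=(.015,-.128,.103),pin=(-.062,-.128,.06)).items(): print(nm,tf(p,[l]))
print("blank near edge corners",tf(q,[(-.0425,.1,.06),(-.0425,-.1,.06)]))
for th in ["masking_tape","tape_measure","sanding_block","oil_dropper","offcut"]:
    r=finder.cut_out("top",th)
    if r:
        e=r[0]['extent'];print(th,r[0]['score'],ray("top",e[0],e[1]+e[3],.02)[:2],ray("top",e[0]+e[2],e[1],.02)[:2])
E
```

```text
[ 0.5607 -0.0179 -0.0161] [[1.8, -0.4], [1.3, 0.3], [-0.3, -0.4], [0.4, -0.5], [0.6, 0.3], [-1.1, 0.0], [-0.1, -0.7], [-0.3, 0.5], [-1.1, -2.4], [-0.5, -0.2], [0.8, -0.6]]
[ 0.5587  0.0329 -0.107 ] [[0.0, -0.3], [0.9, 0.6], [1.1, 0.0], [0.2, -0.4], [-1.6, -0.6], [0.0, -1.4], [-0.8, -0.0], [1.2, -1.5]]
blank in clamp -0.002806684542819054 0.05076565504225058 -0.09093480611344855
plunger [[ 0.5736 -0.1461  0.103 ]]
pin [[ 0.4966 -0.1448  0.06  ]]
blank near edge corners [[ 0.5271  0.1369  0.06  ]
 [ 0.5057 -0.0619  0.06  ]]
masking_tape 0.77 [0.4648 0.3756] [0.5764 0.2695]
tape_measure 0.68 [ 0.3757 -0.2182] [ 0.4191 -0.3085]
sanding_block 0.75 [0.7149 0.237 ] [0.7783 0.1451]
oil_dropper 0.49 [0.7619 0.0603] [0.8167 0.0244]
offcut 0.89 [ 0.3544 -0.0754] [ 0.4165 -0.1498]
```

>>> {"fn": "arm_command", "kwargs": {
  "steps": [
    [[0,0,0.044],[26,-55,0],0],
    [[0,0,0.044],[26,-55,0],0],
    [[0,0,0.044],[26,-55,0],0],
    [[0,0,0.044],[26,-55,0],0],
    [[0,0,0.044],[26,-55,0],0],
    [[0,0,0.044],[26,-55,0],0],
    [[0,0,0.044],[26,-55,0],0],
    [[0,0,0.044],[26,-55,0],0],
    [[0,0,0.044],[26,-55,0],0],
    [[0,0,0],[0,0,-50],0],
    [[0,0,0],[0,0,-50],0],
    [[0,0,0],[0,0,-40],0],
    [[0,0,0],[0,0,0],0]
  ]
}}

```text
clock: 2.48
position: [0.4616, 0.032, 0.0891]
ee_rot: [-0.004, 0.008, 1.0, 0.0]
contact_force: [-0.2, -0.4, 0.6]
width: 0.0853
```

```bash
python3 - <<'E'
from h import *
for n in ["scene","wrist","top"]:
    cv2.imwrite(f"pics/{n}1.png",imaging.get_image(n))
s=telemetry.get_state();print(s['qpos'],s['position'],s['ee_rot'],s['contact_force'])
E
```

```text
[-8.08770434e-02  2.40644581e-01  1.94073458e+00  8.43668275e-05
  9.56933604e-01 -1.63610488e+00] [0.46575391 0.03190167 0.0929347 ] [ 1.63808764e-03  7.80839872e-03  9.99968169e-01 -8.53319156e-05] [ 0.86881506 -0.37420683  0.90897915]
```

View pics/scene1.png

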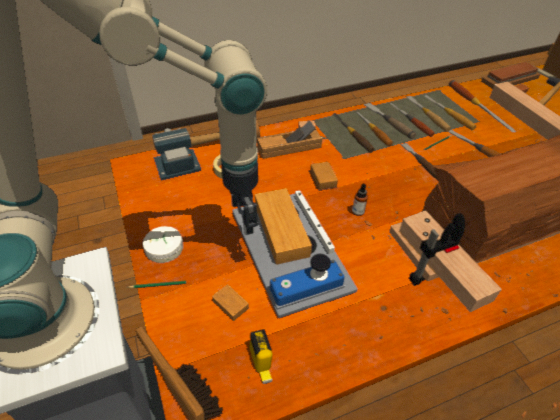

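View pics/wrist1.png

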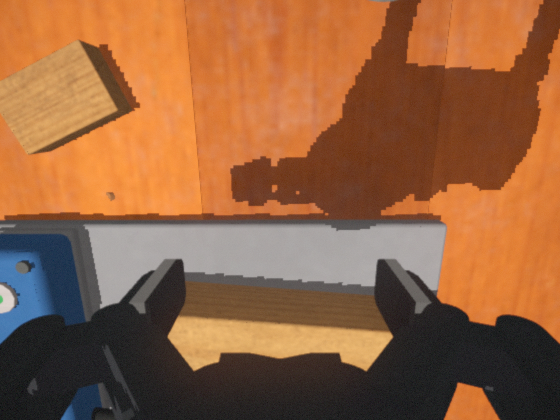

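>>> {"fn": "arm_command", "kwargs": {
  "steps": [
    [[0,0,0],[0,0,-30],0],
    [[0,0,0],[0,0,-20],0],
    [[0,0,0],[0,0,-12],0],
    [[0,0,0],[0,0,0],0],
    [[0,0,0],[10,0,0],0],
    [[0,0,0],[6,0,0],0],
    [[0,0,0],[6,0,0],0],
    [[0,0,0],[0,0,0],0]
  ]
}}

```text
clock: 3.62
position: [0.4871, 0.0319, 0.0295]
ee_rot: [0.0, 0.008, 1.0, 0.0]
contact_force: [-0.6, -0.8, -0.9]
width: 0.0852
```

```bash
python3 - <<'E'
from h import *
for n in ["scene","top"]:
    im=imaging.get_image(n)
    c=im[170:290,210:380] if n=="top" else im[150:300,210:360]
    cv2.imwrite(f"pics/{n}2.png",cv2.resize(c,None,fx=4,fy=4,interpolation=cv2.INTER_CUBIC))
s=telemetry.get_state();print(s['position'],s['ee_rot'],s['contact_force'])
E
```

```text
[0.485988   0.0319742  0.02928292] [-2.33620488e-04  7.88985599e-03  9.99968845e-01  6.10431384e-05] [-0.91988367  0.05329736  0.39956219]
```

View pics/scene2.png

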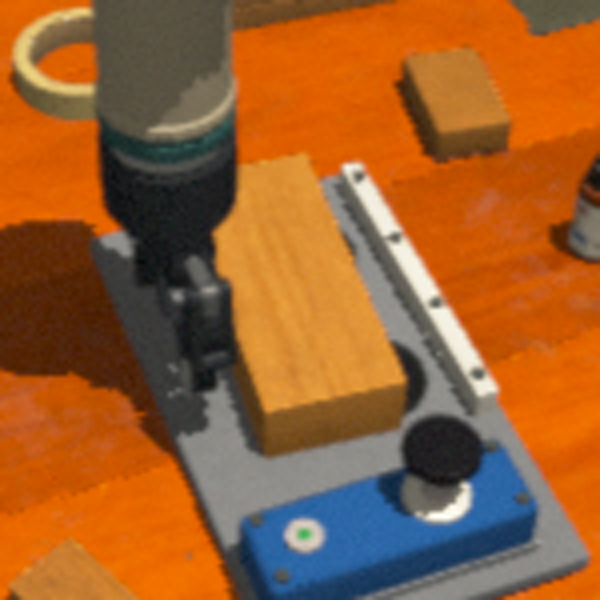

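>>> {"fn": "arm_command", "kwargs": {
  "steps": [
    [[0,0,0],[5,0,0],0],
    [[0,0,0],[5,0,0],0],
    [[0,0,0],[5,0,0],0],
    [[0,0,0],[5,0,0],0],
    [[0,0,0],[5,0,0],0],
    [[0,0,0],[5,0,0],0],
    [[0,0,0],[5,0,0],0],
    [[0,0,0],[5,0,0],0],
    [[0,0,0],[0,0,0],0]
  ]
}}

```text
clock: 4.85
position: [0.5233, 0.032, 0.0288]
ee_rot: [-0.003, 0.008, 1.0, 0.0]
contact_force: [-4.8, -0.3, 2.9]
width: 0.0855
```

>>> {"fn": "arm_command", "kwargs": {
  "steps": [
    [[0,0,0],[4,0,0],0],
    [[0,0,0],[4,0,0],0]
  ]
}}

```text
clock: 5.1
position: [0.5298, 0.0322, 0.0288]
ee_rot: [-0.004, 0.008, 1.0, 0.0]
contact_force: [-7.2, 0.3, 3.8]
width: 0.0854
```

```bash
python3 - <<'E'
from h import *
for n in ["scene","top"]:
    im=imaging.get_image(n)
    c=im[170:290,210:380] if n=="top" else im[150:300,210:360]
    cv2.imwrite(f"pics/{n}3.png",cv2.resize(c,None,fx=4,fy=4,interpolation=cv2.INTER_CUBIC))
s=telemetry.get_state();print(s['position'],s['ee_rot'],s['contact_force'])
E
```

```text
[0.53152922 0.03214526 0.02876052] [-2.90603703e-03  7.69651176e-03  9.99966147e-01  1.52778848e-04] [-5.61048849 -0.04134724  3.05719471]
```

View pics/scene3.png

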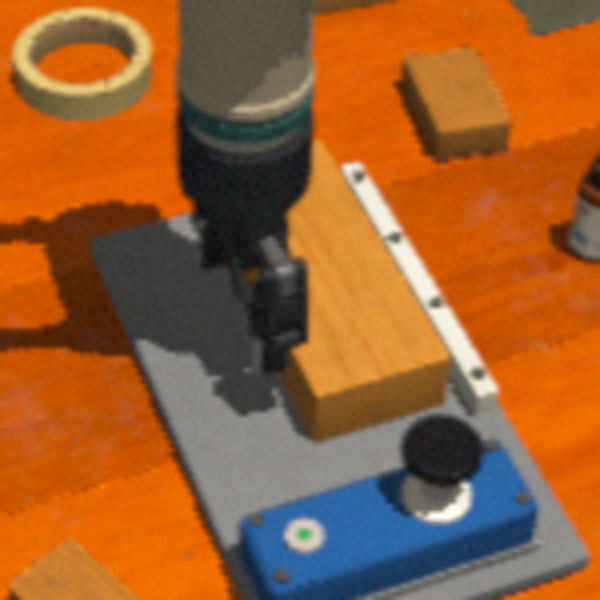

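View pics/top3.png

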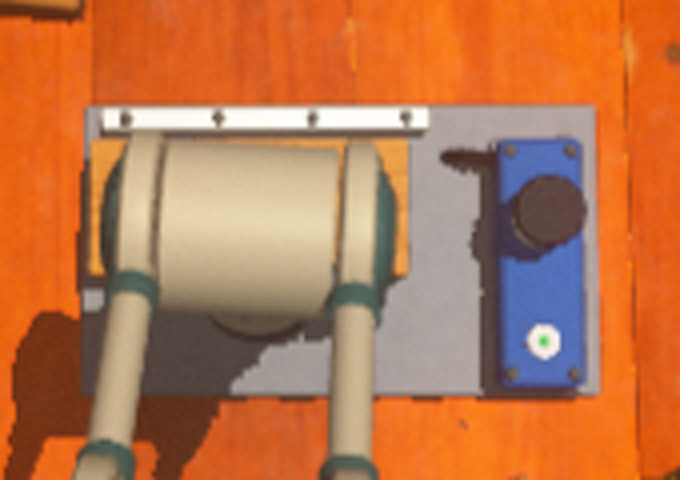

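>>> {"fn": "arm_command", "kwargs": {
  "steps": [
    [[0,0,0],[3,0,0],0],
    [[0,0,0],[3,0,0],0]
  ]
}}

```text
clock: 5.45
position: [0.5369, 0.0322, 0.0288]
ee_rot: [-0.003, 0.008, 1.0, 0.0]
contact_force: [-5.5, 1.2, 2.4]
width: 0.0857
```

>>> {"fn": "arm_command", "kwargs": {
  "steps": [
    [[0,0,0],[3,0,0],0],
    [[0,0,0],[0,0,0],0]
  ]
}}

```text
clock: 5.7
position: [0.541, 0.0322, 0.0287]
ee_rot: [-0.002, 0.008, 1.0, 0.0]
contact_force: [-5.4, 1.7, 1.5]
width: 0.0856
```

>>> {"fn": "arm_command", "kwargs": {
  "steps": [
    [[0,0,0],[3,0,0],0],
    [[0,0,0],[0,0,0],0]
  ]
}}

```text
clock: 5.95
position: [0.5414, 0.0321, 0.0288]
ee_rot: [-0.005, 0.008, 1.0, 0.0]
contact_force: [-9.0, -0.1, 6.7]
width: 0.0855
```

>>> {"fn": "arm_command", "kwargs": {
  "steps": [
    [[0,0,0],[3,0,0],0],
    [[0,0,0],[0,0,0],0]
  ]
}}

```text
clock: 6.2
position: [0.5412, 0.0322, 0.0287]
ee_rot: [-0.008, 0.008, 1.0, 0.0]
contact_force: [-16.0, -1.0, 11.0]
width: 0.0852
```

>>> {"fn": "arm_command", "kwargs": {
  "steps": [
    [[0,0,0],[0,0,0],0],
    [[0,0,0],[-10,0,0],0],
    [[0,0,0],[-30,0,0],0],
    [[0,0,0],[-20,0,0],0],
    [[0,0,0],[0,0,60],255],
    [[0,0,0],[0,0,60],255],
    [[0,0,0],[0,50,50],255],
    [[0,0,0],[-50,50,0],255],
    [[0,0,0],[0,0,0],255]
  ]
}}

```text
clock: 7.32
position: [0.4432, 0.1228, 0.1944]
ee_rot: [0.001, 0.006, 1.0, 0.001]
contact_force: [0.6, -1.1, -0.3]
width: 0.0001
```

```bash
python3 - <<'E'
from h import *
for n in ["scene","top"]:
    im=imaging.get_image(n)
    c=im[170:290,210:380] if n=="top" else im[150:300,210:360]
    cv2.imwrite(f"pics/{n}4.png",cv2.resize(c,None,fx=4,fy=4,interpolation=cv2.INTER_CUBIC))
s=telemetry.get_state();print(s['position'],s['ee_rot'],s['contact_force'])
E
```

```text
[0.44577865 0.12071559 0.19394922] [1.58650489e-03 7.09547134e-03 9.99973568e-01 1.12958113e-05] [-0.53976419 -0.14323049 -0.30170671]
```

View pics/scene4.png

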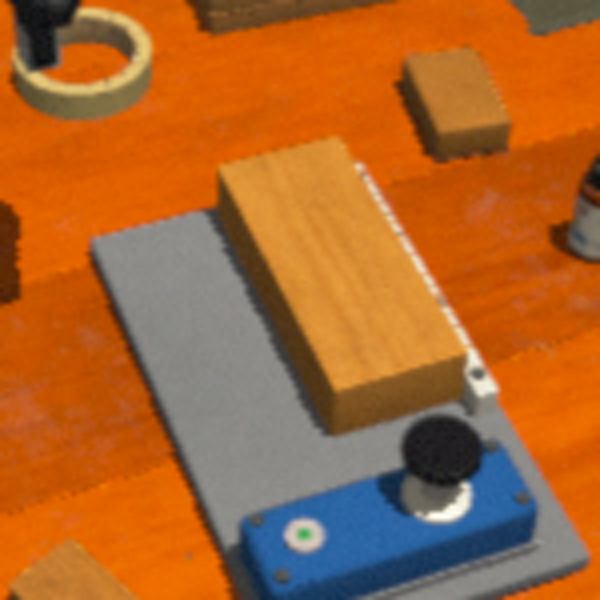

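View pics/top4.png

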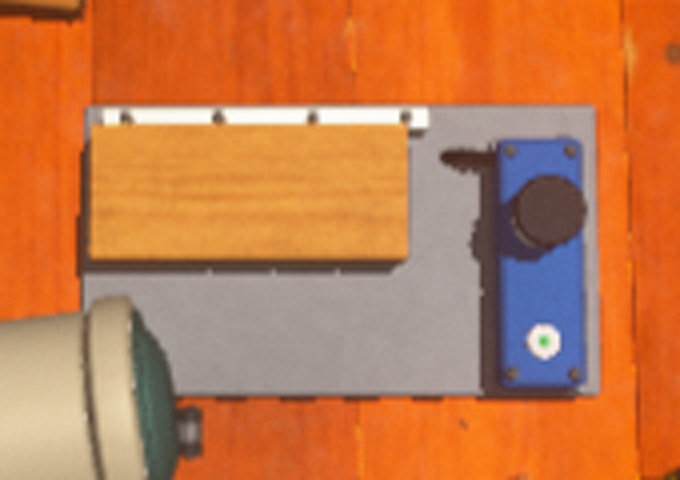

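```bash
python3 - <<'E'
from fit import *
print(ray("top",*T((549,211)),.103), ray("top",*T((543,342)),.06))
S2=lambda a:(210+a[0]/4,150+a[1]/4)
print(ray("scene",*S2((442,447)),.103), ray("scene",*S2((304,535)),.06))
b=[("top",(.0425,.1,.063),T((91,124))),("top",(.0425,-.1,.063),T((409,126))),("top",(-.0425,-.1,.063),T((408,260))),("top",(-.0425,.1,.063),T((91,259))),
("scene",(-.0425,.1,.063),S2((220,172))),("scene",(.0425,.1,.063),S2((337,138))),("scene",(-.0425,-.1,.063),S2((335,390))),("scene",(.0425,-.1,.063),S2((466,352)))]
q=fit(b,[.5,0,0]);p=[.5607,-.0179,-.0161]
c,s=np.cos(p[2]),np.sin(p[2]);d=q[:2]-p[:2]
print("blank in clamp",c*d[0]+s*d[1],-s*d[0]+c*d[1],q[2]-p[2])
E
```

```text
[ 0.57399827 -0.14238052  0.103     ] [ 0.49729909 -0.14169148  0.06      ]
[ 0.57320819 -0.14720385  0.103     ] [ 0.49749106 -0.14453089  0.06      ]
[ 0.59383632  0.03793232 -0.01970186] [[0.6, 0.0], [0.5, -0.2], [0.9, -0.0], [-0.0, -0.1], [-1.4, -2.3], [0.1, -1.4], [-0.7, -0.0], [0.6, -0.3]]
blank in clamp 0.03223316808837581 0.05635855667073373 -0.0036018565081173647
```

>>> {"fn": "arm_command", "kwargs": {
  "steps": [
    [[0,0,0],[26,-53,0],255],
    [[0,0,0],[26,-53,0],255],
    [[0,0,0],[26,-53,0],255],
    [[0,0,0],[26,-53,0],255],
    [[0,0,0],[24,-53,0],255],
    [[0,0,0],[0,0,-40],255],
    [[0,0,0],[0,0,-40],255],
    [[0,0,0],[0,0,0],255],
    [[0,0,0],[0,0,0],255]
  ]
}}

```text
clock: 8.55
position: [0.5742, -0.1459, 0.1144]
ee_rot: [0.001, 0.008, 1.0, -0.0]
contact_force: [0.0, 0.2, -0.2]
width: -0.0001
```

```bash
python3 - <<'E'
from h import *
for n in ["scene"]:
    im=imaging.get_image(n)
    c=im[150:300,210:360]
    cv2.imwrite(f"pics/{n}5.png",cv2.resize(c,None,fx=4,fy=4,interpolation=cv2.INTER_CUBIC))
s=telemetry.get_state();print(s['position'],s['ee_rot'],s['contact_force'])
E
```

```text
[ 0.57461064 -0.14570322  0.11514205] [ 1.71979154e-03  8.09712171e-03  9.99965512e-01 -6.73102868e-04] [ 0.83958562 -0.09064519 -0.16768052]
```

View pics/scene5.png

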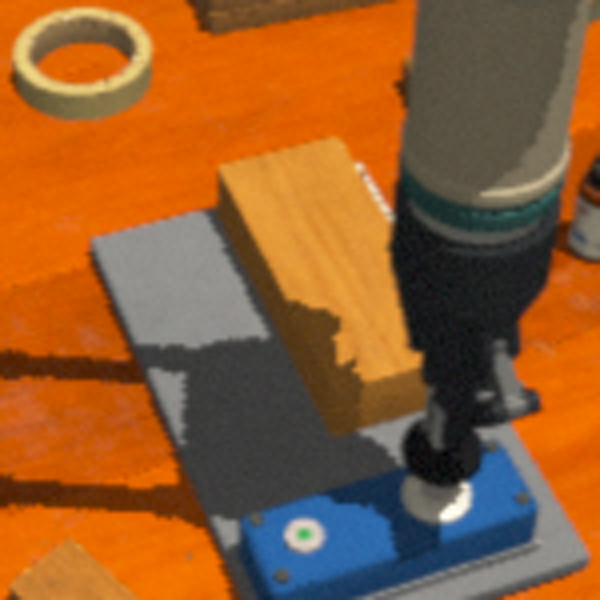

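Centred over the plunger head. First stroke, held at the bottom to read the depth.

>>> {"fn": "arm_command", "kwargs": {
  "steps": [
    [[0,0,0],[0,0,-12],255],
    [[0,0,0],[0,0,-10],255],
    [[0,0,0],[0,0,-10],255],
    [[0,0,0],[0,0,-8],255],
    [[0,0,0],[0,0,-4],255],
    [[0,0,0],[0,0,0],255],
    [[0,0,0],[0,0,0],255]
  ]
}}

```text
clock: 9.48
position: [0.5753, -0.1455, 0.0778]
ee_rot: [0.004, 0.007, 1.0, -0.002]
contact_force: [-9.3, 2.1, 41.4]
width: -0.0001
```

>>> {"fn": "arm_command", "kwargs": {
  "steps": [
    [[0,0,0],[0,0,14],255],
    [[0,0,0],[0,0,15],255],
    [[0,0,0],[0,0,15],255],
    [[0,0,0],[0,0,0],255],
    [[0,0,0],[0,0,0],255]
  ]
}}

```text
clock: 10.1
position: [0.5722, -0.1443, 0.1126]
ee_rot: [-0.001, 0.008, 1.0, 0.0]
contact_force: [0.5, -0.2, 0.4]
width: -0.0
```

```bash
python3 - <<'E'
from h import *
for n in ["scene"]:
    im=imaging.get_image(n)
    c=im[240:315,260:360]
    cv2.imwrite(f"pics/{n}6.png",cv2.resize(c,None,fx=6,fy=6,interpolation=cv2.INTER_CUBIC))
s=telemetry.get_state();print(s['position'],s['ee_rot'],s['contact_force'])
E
```

```text
[ 0.57213588 -0.14428913  0.11238948] [-1.09467979e-03  7.86170940e-03  9.99968391e-01  4.60177830e-04] [-0.45329505  0.15693239  0.00570539]
```

View pics/scene6.png

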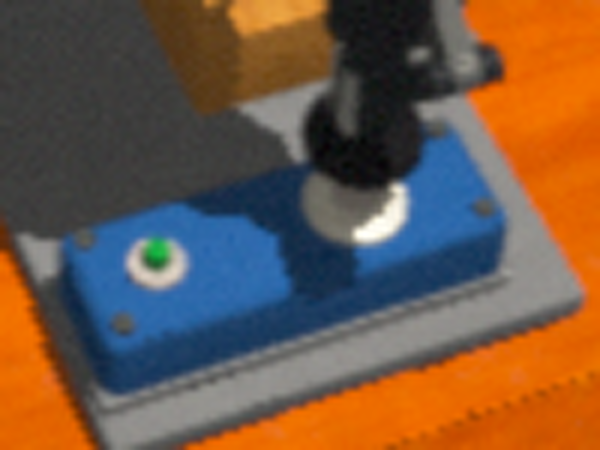

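>>> {"fn": "arm_command", "kwargs": {
  "steps": [
    [[0,0,0],[0,0,-13],255],
    [[0,0,0],[0,0,-12],255],
    [[0,0,0],[0,0,-13],255],
    [[0,0,0],[0,0,0],255],
    [[0,0,0],[0,0,0],255]
  ]
}}

```text
clock: 10.78
position: [0.5736, -0.1449, 0.078]
ee_rot: [0.001, 0.008, 1.0, -0.0]
contact_force: [-3.6, 1.8, 21.2]
width: -0.0001
```

>>> {"fn": "arm_command", "kwargs": {
  "steps": [
    [[0,0,0],[0,0,13],255],
    [[0,0,0],[0,0,12],255],
    [[0,0,0],[0,0,13],255],
    [[0,0,0],[0,0,0],255],
    [[0,0,0],[0,0,0],255]
  ]
}}

```text
clock: 11.4
position: [0.5722, -0.1444, 0.1124]
ee_rot: [-0.001, 0.008, 1.0, 0.0]
contact_force: [-0.8, 0.3, -0.4]
width: -0.0003
```

>>> {"fn": "arm_command", "kwargs": {
  "steps": [
    [[0,0,0],[0,0,-13],255],
    [[0,0,0],[0,0,-12],255],
    [[0,0,0],[0,0,-13],255],
    [[0,0,0],[0,0,0],255],
    [[0,0,0],[0,0,0],255]
  ]
}}

```text
clock: 12.02
position: [0.5735, -0.1449, 0.078]
ee_rot: [0.001, 0.008, 1.0, -0.0]
contact_force: [-3.0, 1.2, 20.7]
width: 0.0001
```

>>> {"fn": "arm_command", "kwargs": {
  "steps": [
    [[0,0,0],[0,0,13],255],
    [[0,0,0],[0,0,12],255],
    [[0,0,0],[0,0,13],255],
    [[0,0,0],[0,0,0],255],
    [[0,0,0],[0,0,0],255]
  ]
}}

```text
clock: 12.65
position: [0.5722, -0.1444, 0.1124]
ee_rot: [-0.001, 0.008, 1.0, 0.0]
contact_force: [0.6, 0.2, 0.6]
width: 0.0001
```

```bash
python3 - <<'E'
from h import *
for n in ["scene"]:
    im=imaging.get_image(n)
    c=im[240:315,260:360]
    cv2.imwrite(f"pics/{n}7.png",cv2.resize(c,None,fx=6,fy=6,interpolation=cv2.INTER_CUBIC))
s=telemetry.get_state();print(s['position'],s['ee_rot'],s['contact_force'])
E
```

```text
[ 0.57219074 -0.1443703   0.11232799] [-1.08831573e-03  7.90879813e-03  9.99968024e-01  4.65530944e-04] [-0.45622374  0.61626655  0.74150809]
```

View pics/scene7.png

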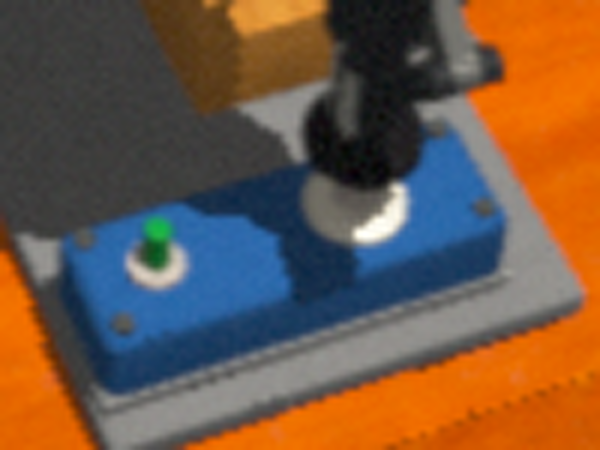

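>>> {"fn": "arm_command", "kwargs": {
  "steps": [
    [[0,0,0],[0,0,-13],255],
    [[0,0,0],[0,0,-12],255],
    [[0,0,0],[0,0,-13],255],
    [[0,0,0],[0,0,0],255],
    [[0,0,0],[0,0,0],255],
    [[0,0,0],[0,0,13],255],
    [[0,0,0],[0,0,12],255],
    [[0,0,0],[0,0,13],255],
    [[0,0,0],[0,0,0],255],
    [[0,0,0],[0,0,0],255],
    [[0,0,0],[0,0,-13],255],
    [[0,0,0],[0,0,-12],255],
    [[0,0,0],[0,0,-13],255],
    [[0,0,0],[0,0,0],255],
    [[0,0,0],[0,0,0],255],
    [[0,0,0],[0,0,13],255],
    [[0,0,0],[0,0,12],255],
    [[0,0,0],[0,0,13],255],
    [[0,0,0],[0,0,0],255],
    [[0,0,0],[0,0,0],255]
  ]
}}

```text
clock: 15.2
position: [0.5722, -0.1444, 0.1124]
ee_rot: [-0.001, 0.008, 1.0, 0.0]
contact_force: [0.2, 0.0, 0.3]
width: 0.0001
```

```bash
python3 - <<'E'
from h import *
for n in ["scene"]:
    im=imaging.get_image(n)
    c=im[240:315,260:360]
    cv2.imwrite(f"pics/{n}8.png",cv2.resize(c,None,fx=6,fy=6,interpolation=cv2.INTER_CUBIC))
s=telemetry.get_state();print(s['position'],s['ee_rot'],s['contact_force'])
E
```

```text
[ 0.57219286 -0.14436329  0.11230262] [-1.09210840e-03  7.92104135e-03  9.99967921e-01  4.71220735e-04] [-0.02627263 -0.36138187 -0.62385191]
```

View pics/scene8.png

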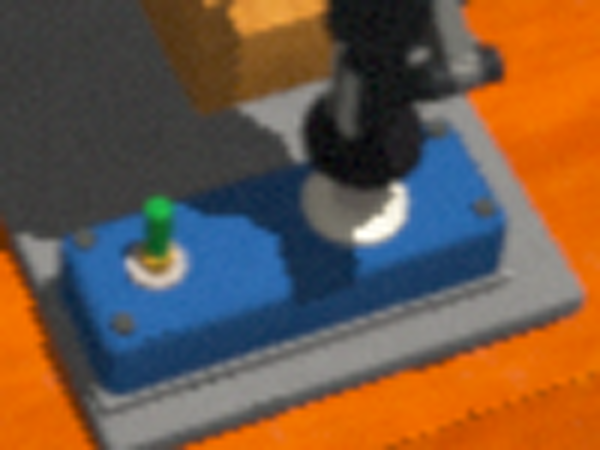

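>>> {"fn": "arm_command", "kwargs": {
  "steps": [
    [[0,0,0],[0,0,-13],255],
    [[0,0,0],[0,0,-12],255],
    [[0,0,0],[0,0,-13],255],
    [[0,0,0],[0,0,0],255],
    [[0,0,0],[0,0,0],255],
    [[0,0,0],[0,0,13],255],
    [[0,0,0],[0,0,12],255],
    [[0,0,0],[0,0,13],255],
    [[0,0,0],[0,0,0],255],
    [[0,0,0],[0,0,0],255],
    [[0,0,0],[0,0,-13],255],
    [[0,0,0],[0,0,-12],255],
    [[0,0,0],[0,0,-13],255],
    [[0,0,0],[0,0,0],255],
    [[0,0,0],[0,0,0],255],
    [[0,0,0],[0,0,13],255],
    [[0,0,0],[0,0,12],255],
    [[0,0,0],[0,0,13],255],
    [[0,0,0],[0,0,30],255],
    [[0,0,0],[0,0,40],255]
  ]
}}

```text
clock: 17.75
position: [0.5715, -0.1441, 0.182]
ee_rot: [-0.002, 0.008, 1.0, 0.001]
contact_force: [-0.0, -0.6, -0.8]
width: -0.0001
```

>>> {"fn": "arm_command", "kwargs": {
  "steps": [
    [[0,0,0],[0,40,40],255],
    [[0,0,0],[0,60,0],255],
    [[0,0,0],[-30,60,0],255],
    [[0,0,0],[-50,60,0],255],
    [[0,0,0],[-50,60,0],255],
    [[0,0,0],[0,0,0],255],
    [[0,0,0],[0,0,0],255]
  ]
}}

```text
clock: 18.62
position: [0.465, 0.1072, 0.2231]
ee_rot: [-0.0, 0.007, 1.0, -0.0]
contact_force: [0.9, 0.5, 0.5]
width: 0.0001
```

```bash
python3 - <<'E'
from h import *
for n in ["scene","top"]:
    im=imaging.get_image(n)
    c=im[170:290,210:380] if n=="top" else im[180:315,220:360]
    cv2.imwrite(f"pics/{n}9.png",cv2.resize(c,None,fx=4.4,fy=4.4,interpolation=cv2.INTER_CUBIC))
    cv2.imwrite(f"pics/{n}9f.png",im)
    if n=="scene":cv2.imwrite(f"pics/{n}9p.png",cv2.resize(im[240:315,260:360],None,fx=6,fy=6,interpolation=cv2.INTER_CUBIC))
s=telemetry.get_state();print(s['position'],s['ee_rot'],s['contact_force'])
for h in (.06,.09,.093): print(h,proj("scene",(.4966,-.1448,h)))
E
```

```text
[0.465827   0.10647615 0.22309503] [-1.22547370e-04  8.41124919e-03  9.99964598e-01 -1.98976233e-04] [-1.05523285e-03 -1.15417134e+00  2.30817119e-01]
0.06 [[285.659674   283.97708816]]
0.09 [[286.02384988 275.556172  ]]
0.093 [[286.06121758 274.69211052]]
```

View pics/scene9p.png

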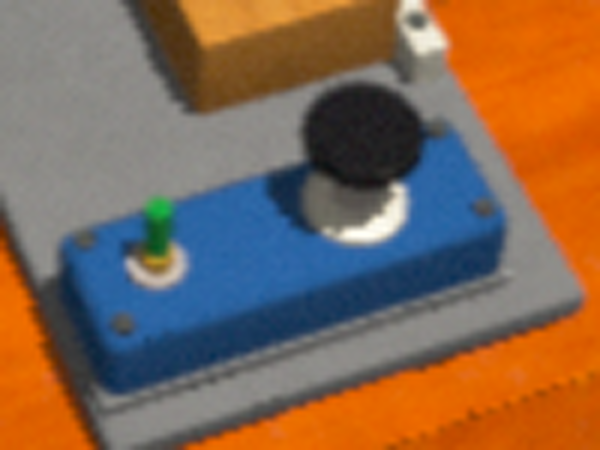

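View pics/scene9.png

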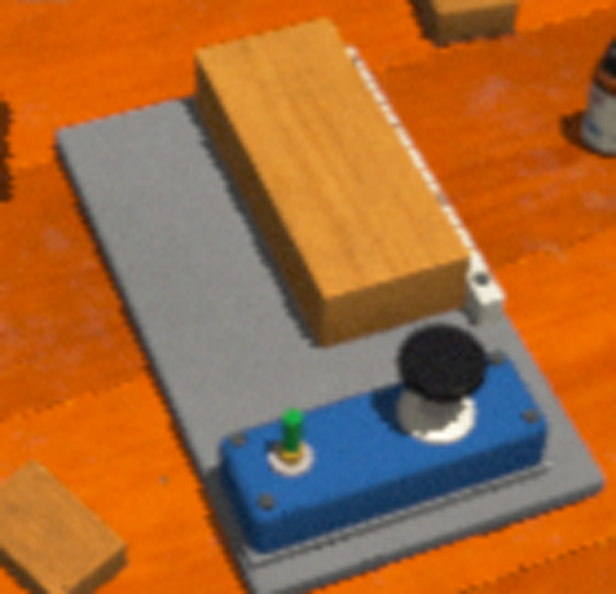

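View pics/top9f.png

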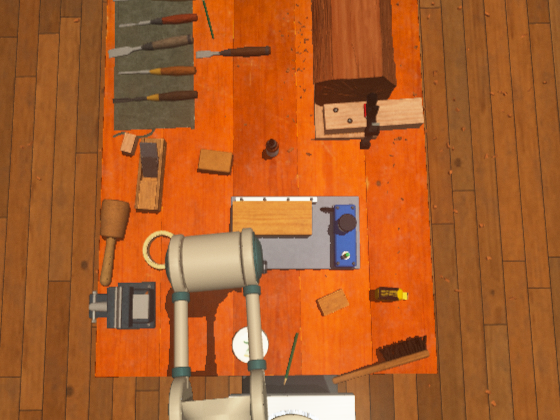

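```bash
python3 -c "
from rig import manip
print(manip.sign_off())"
```

```text
the job is handed in; nothing more can be done
None
```

I pushed the blank square against the stop rail, pumped the plunger seven times, and handed the job in at about 18.7 s of the 58 s allowed. No verdict came back, so this rests on my own checks.

- **Blank:** I pushed it with both open fingertips until it stopped moving and the push force rose to 16 N. A fit to both cameras after the push put its centre at x 32.2 mm and y 56 mm in the clamp frame. It was within 0.004 rad of parallel to the rail. The pictures after pumping show it unchanged.
- **Pumping:** I used the closed fingertips and checked the bottom of the first three strokes; all reached full depth, 78 mm above the bench. The first stroke pressed harder than needed (41 N), and the next two were about 21 N. I did not read the depth of the last four, which used the same commands as strokes two and three.
- **Pin:** The brass foot shows. The tip sits where a 93 mm high, fully out pin should appear, and it did not rise in the last two strokes.
- **At hand-in:** The plunger looks fully up. The arm is parked clear at 0.22 m, with wrist force within sensor noise.
- **Bystanders:** The oil dropper, sanding block, offcut and tape measure look unmoved. In the last top picture the arm partly hides the masking tape, but the visible part is where it started, and the arm never came down near it.

The one disagreement was between the cameras: they placed the plunger and pin 3 to 5 mm apart sideways, so I aimed between the two.

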